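# Set out a jeweller's bench for the next ring

## Task

Set out the bench for the next ring: put the brass doming block on top of the dark steel bench block, centred and squared up with it; stand the blue-lidded tin in front of the steel block (on the robot's side), straight out from the middle of that side with about 30 mm of clear bench between them, and stack the red-lidded tin squarely on top of the blue one. Stand the ring cone upright behind the bur stand (on the side away from the robot), straight out from the middle of that long side, again with about 30 mm of clear bench between. Leave the yellow-lidded tin and the green tape roll where they are, and let go of everything so that it all stands at rest.

Things in the scene. Friction and masses are not known exactly. Their poses are not given: they have to be found in the camera images.
- block: Dark steel bench block, a flat square plate 90 x 90 x 22 high, fixed to the bench. Origin at the centre of its underside, z up; its own -x side is its front, facing the robot, turned by at most 13 degrees. It and the bur stand may change sides, left or right.
- bur_stand: Dark wooden bur stand, a fixed block 40 (its x) x 80 (its y) x 30 high, with eight thin burs standing in it to a height of 56. Origin at the centre of its underside, z up; its own +x long side is its back, away from the robot, turned by at most 13 degrees.
- doming_block: Brass doming block, a loose 40 x 40 x 40 cube with dark round hollows on its top and sides (drawn on, its faces are flat to the touch), about 0.5 kg. Origin at the centre of its underside, axes along its edges, z up. Starts on the bench among the other loose things.
- tin_blue: Round stone tin with a blue lid on an aluminium base, loose, diameter 44, height 24, flat lid, about 60 g. Origin at the centre of its underside, z up. Starts on the bench.
- tin_red: Round stone tin with a red lid on an aluminium base, loose, diameter 44, height 24, flat lid, about 60 g. Origin at the centre of its underside, z up. Starts on the bench.
- ring_cone: Ring cone, loose: a round medium-brown wooden foot, diameter 44 and 16 high (grip it by the foot), with a pale wooden cone on it, 24 wide at the bottom, carrying a gold ring; 60 high in all, about 100 g. Origin at the centre of its underside, z up. Starts on the bench.
- tin_yellow: Round stone tin with a yellow lid on an aluminium base, loose, diameter 44, height 24, flat lid, about 60 g. Origin at the centre of its underside, z up. To be left where it is.
- tape_roll: Green tape roll standing on its flat side, loose, outer diameter 50, hole 28, height 35, about 60 g. Origin at the centre of its underside, z up. To be left where it is.

How it is judged:
By the outcome, as a careful person would: the job done as asked, in the order asked, and still so for the second after the job is handed in, with the robot touching nothing.
It also fails if it takes over 99 s, if anything falls off the work surface, if the arm or the gripper's body presses on something with over 40 N, if the wrist force passes 120 N, or if a joint passes its speed limit or range.

## Robot

A 6-joint arm with a two-finger parallel gripper is mounted at the origin on the work surface. World frame = base frame: x ahead of the robot, y to its left, z up, the work surface at z = 0. Lengths are in m, angles in rad, forces in N, time in s.
With the tool pointing down it reaches from about 0.3 to 0.85 m from the base axis. Payload 5.4 kg.
Tool frame: the origin (TCP) lies at the very end of the fingers, on their centre line; the grasp point (between the pads) lies 19 mm behind it (arm.grasp_offset is the distance from the TCP to the grasp point, in m); z points along the fingers, x is the direction in which the jaws open and shut, and the axes are right-handed (so a half turn about z gives the same grasp; the last joint's range is limited). The gripper opens to 85 mm and grips with 20 to 120 N. Pads are 22 mm wide; open, the fingers measure 114 mm over their backs; the gripper's body (76 mm by 85 mm) begins 54 mm behind the grasp point. The pads swing forward as they close: fully open they stand 13 mm farther back than shut.
Start: joints at [1.054, 0.158, 1.597, -0, 1.386, -0.21], TCP at [0.174, 0.548, 0.195] pointing down, gripper open.
Joint ranges: [-2.91, 2.91], [-0.94, 2.29], [0.18, 2.7], [-1.29, 4.43], [0.17, 2.64], [-3, 3]. Speed limits (rad/s): [2.57, 2.57, 3.14, 3.14, 3.14, 3.14].

## Interface

Orientations are given as a unit quaternion [x, y, z, w].
In Python, from rig import arm gives the robot as it stands. The module is installed in compiled form; this text tells all that it offers.
- The arm moves only by the tool apply_moves, never from a script. Its arguments are lists of equal length, an entry for each row: "delta_pos": the shift along the tool's x, y, z in cm, a list of three; "turn": the turn, a rotation vector about the tool's x, y, z in rad, a list of three. In form: {"delta_pos": [[tx, ty, tz], ...], "turn": [[rx, ry, rz], ...]}. A call has 1 to 12 rows; each row shifts and turns the commanded pose from where the row before left it, along the tool's axes as they then stand; what a row does not reach is not made up. A row lasts 1/12 s, in which the tool goes at most 41.7 mm and 7.16 degrees, less where a joint would pass 70% of its speed; a pose out of reach is approached as far as the arm can. A call is refused whole if a number of a shift passes 4.17 or a number of a turn 0.125, either way. A call with a gripper value outside its range is refused whole. "jaw" is the closure, from -1 (fully open) to 1 (shut), set as the call begins (left out, the last holds). The fingers move at their own pace and stop on an object; "squeeze" is the grip in N (left out, the last holds). Time passes only in rows, so rows that do not move let the fingers close. It gives the time, the measured TCP pose, the force and the opening at its end, in the units of the state.
- arm.read_state(): the state, without advancing time (a new reading comes with each control period).
- arm.camera(name): name is "scene" or "top"; returns a dict with "img" (384x512x3 uint8, red, green, blue), "range_z" (384x512 float32, m along the optical axis (not along the pixel's ray), 0 where there is no reading), "vertical_fov" (degrees; the focal length in pixels is half the picture's height over the tangent of half this angle, whatever the lens; pixels are square), "cx", "cy" (the principal point, pixels), "rvec" (rotation vector, rad) and "tvec" (3), from world to camera coordinates, as OpenCV has them. Camera axes: x right, y down, z forward; pixel columns grow to the right and rows downward; lengths in m; the calibration is good to about 2 mm. A picture is of the moment at which its call begins.
- arm.finish_job(): hands the job in, once; it reports no verdict.
Trained networks look in a picture, given as the dict that the camera call returned (one of the last four; its "shot" number tells which), for a name from the list of things; names that differ only in an ending like _2 or _b are one class to them, and where a whole thing is asked for, a point or a joint stands for the part that bears it (a point fixed in the world has none). Each returns a list of dicts, best first, with "confidence" (0 to 1); they miss things now and then, are a little off and sometimes report something else, mostly with a low value. They report only what shows in the picture. A call takes as long as a camera call.
- arm.look_for(picture, target): "rect" ([left, top, right, bottom] as shares, 0 to 1, of the picture: columns of its width, rows of its height, round what is visible of it).
The state is a dict: "time": time; "joint_positions": joint angles; "qvel": joint speeds; "joint_efforts": joint torques, N m; "eef_pos": TCP position; "eef_rot": TCP orientation; "ft_force": force on the tool from outside, world axes, zero at the start; "moment": the same for the moment, N m; "finger_gap": finger opening in m.
Only numpy, scipy, OpenCV 4.12 (cv2) and the standard library are available. Lean on these libraries where they do the work, as an engineer would, in place of code of your own. Each camera call takes 0.05 s, during which the arm holds its last target. There are 200 camera calls.

## Working session

There is one attempt and no reset: what is moved stays moved. The work goes in short steps, Python scripts to look and compute and a tool call to move; the robot and the scene stay as the last step left them, time stands still between calls to the robot, and variables do not carry over. Pictures are saved under pics/ and viewed, about 12 in all and at most 16, crops included, and the job is handed in when it is done.

Besides the shell and the picture viewer there is one more tool, called after "Request:" in YAML: its name, and indented under it one key for each argument. apply_moves: Moves the arm, as the interface text tells. Its arguments: {"type":"object","properties":{"delta_pos":{"type":"array","items":{"type":"array","items":{"type":"number"}}},"turn":{"type":"array","items":{"type":"array","items":{"type":"number"}}},"jaw":{"type":"number"},"squeeze":{"type":"number"}},"required":["delta_pos","turn"]}

```bash
mkdir -p pics
cat > h.py <<'E'
import numpy as np, cv2
from rig import arm
from scipy.spatial.transform import Rotation as R
def pts(c):
    h,w=c["range_z"].shape; f=h/2/np.tan(np.radians(c["vertical_fov"])/2)
    v,u=np.mgrid[0:h,0:w]; z=c["range_z"].astype(float)
    P=np.stack([(u-c["cx"])/f*z,(v-c["cy"])/f*z,z],-1)
    M=cv2.Rodrigues(np.array(c["rvec"],float))[0]; t=np.array(c["tvec"],float).ravel()
    W=(P-t)@M; W[z==0]=np.nan
    return W
def save(c,n,box=None,s=1.5):
    im=c["img"][:,:,::-1]
    if box: im=im[box[1]:box[3],box[0]:box[2]]
    cv2.imwrite("pics/"+n,cv2.resize(im,None,fx=s,fy=s,interpolation=cv2.INTER_CUBIC))
E
python3 - <<'E'
from h import *
names="block bur_stand doming_block tin_blue tin_red ring_cone tin_yellow tape_roll".split()
for n in("top","scene"):
    c=arm.camera(n); save(c,n+"0.png"); W=pts(c)
    np.savez(n+"0.npz",W=W,img=c["img"])
    print(n,np.round(-cv2.Rodrigues(np.array(c["rvec"],float))[0].T@np.array(c["tvec"]).ravel(),3))
    for k in names:
        for d in arm.look_for(c,k)[:2]:
            r=np.array(d["rect"])*[512,384,512,384]; u,v=int((r[0]+r[2])/2),int((r[1]+r[3])/2)
            print(k,round(d["confidence"],2),r.round(0),W[v,u].round(3))
print(arm.read_state())
E
```

```text
top [0.425 0.014 1.393]
block 0.62 [205. 176. 242. 210.] [0.539 0.106 0.021]
block 0.45 [133. 190. 145. 205.] [0.532 0.343 0.017]
bur_stand 0.78 [283. 174. 313. 192.] [ 0.559 -0.105  0.029]
doming_block 0.57 [361. 211. 382. 231.] [ 0.447 -0.302  0.039]
tin_blue 0.74 [356. 149. 372. 164.] [ 0.631 -0.294  0.024]
tin_red 0.78 [381. 183. 398. 199.] [ 0.533 -0.359  0.025]
ring_cone 0.78 [133. 186. 146. 204.] [0.537 0.341 0.021]
tin_yellow 0.6 [157. 156. 175. 171.] [0.625 0.268 0.022]
tape_roll 0.67 [145. 224. 164. 235.] [ 0.441  0.306 -0.004]
scene [0.914 0.481 0.98 ]
block 0.6 [265. 226. 323. 279.] [0.548 0.122 0.019]
bur_stand 0.62 [209. 176. 246. 208.] [ 0.572 -0.09   0.036]
doming_block 0.74 [208. 110. 227. 130.] [ 0.458 -0.287  0.038]
tin_blue 0.72 [151. 149. 169. 165.] [ 0.635 -0.286  0.022]
tin_red 0.64 [170. 117. 189. 135.] [ 0.539 -0.346  0.021]
ring_cone 0.71 [365. 320. 387. 344.] [0.546 0.361 0.037]
tin_yellow 0.86 [302. 317. 321. 340.] [0.635 0.274 0.026]
tin_yellow 0.61 [154. 149. 169. 166.] [ 0.632 -0.285  0.021]
tape_roll 0.89 [376. 268. 403. 300.] [ 0.432  0.299 -0.001]
{'time': 0.9, 'joint_positions': array([ 1.05390230e+00,  1.58390150e-01,  1.59697192e+00, -4.06779664e-05,
        1.38620104e+00, -2.10108683e-01]), 'qvel': array([-0.00015386, -0.00013132, -0.00018601, -0.00145339,  0.00141655,
       -0.00143073]), 'joint_efforts': array([-7.10271233e-04, -3.96008134e+01, -3.31709075e+01, -3.58516127e-04,
        3.33853495e-04,  1.11356965e-05]), 'eef_pos': array([0.17368292, 0.54813581, 0.19511877]), 'eef_rot': array([8.06842153e-01, 5.90767077e-01, 2.16645034e-05, 1.21910434e-05]), 'ft_force': array([-0.3035786 ,  0.45086627,  0.55125006]), 'moment': array([-0.02393105, -0.00116482, -0.02441374]), 'finger_gap': 0.08532387858548553}
```

View pictures.

View pics/top0.png

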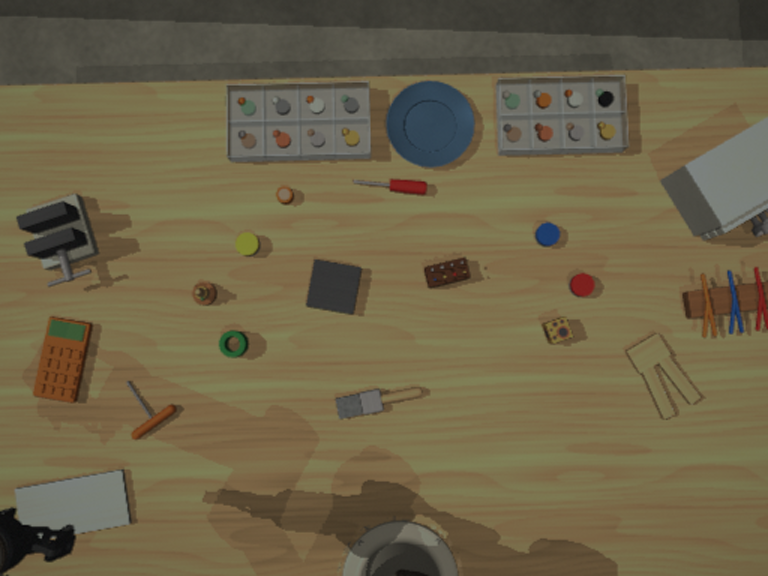

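View pics/scene0.png

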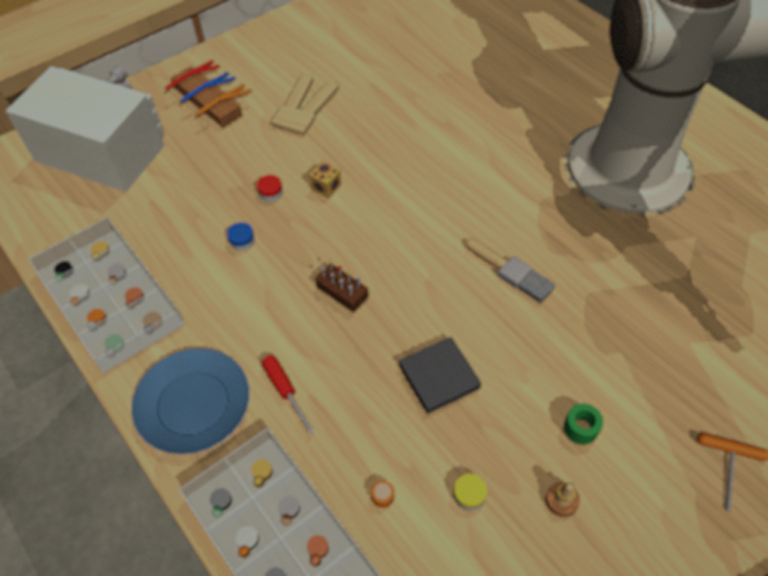

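```bash
cat > meas.py <<'E'
from h import *
def rect(W,c,r,zlo,zhi,tag):
    m=(np.hypot(W[...,0]-c[0],W[...,1]-c[1])<r)&(W[...,2]>zlo)&(W[...,2]<zhi)
    p=W[m]; 
    if len(p)<8: print(tag,"few",len(p)); return
    b=cv2.minAreaRect((p[:,:2]*1000).astype(np.float32))
    (x,y),rr=cv2.minEnclosingCircle((p[:,:2]*1000).astype(np.float32))
    print(tag,len(p),"rect c",np.round(b[0],1),"size",np.round(b[1],1),"ang",round(b[2],1),"circ",round(x,1),round(y,1),round(rr,1),"z",np.median(p[:,2]).round(4),"mean",p[:,:2].mean(0).round(4))
E
python3 - <<'E'
from meas import *
for n in("top","scene"):
    W=np.load(n+"0.npz")["W"]; print(n)
    rect(W,(.538,.106),.09,.015,.03,"block")
    rect(W,(.56,-.104),.075,.022,.034,"bur")
    rect(W,(.447,-.302),.05,.034,.046,"dome")
    rect(W,(.632,-.292),.04,.018,.03,"blue")
    rect(W,(.533,-.358),.04,.018,.03,"red")
    rect(W,(.54,.35),.04,.010,.021,"conefoot")
    rect(W,(.54,.35),.04,.03,.07,"cone")
    rect(W,(.626,.27),.04,.018,.03,"yellow")
    rect(W,(.44,.31),.05,.028,.042,"tape")
E
```

```text
top
block 1022 rect c [542.9 108. ] size [90.2 90.5] ang 78.5 circ 542.1 107.5 61.5 z 0.0223 mean [0.5423 0.1077]
bur 340 rect c [ 563.7 -104.9] size [40.4 80. ] ang 12.5 circ 563.7 -104.7 42.8 z 0.0299 mean [ 0.5628 -0.1046]
dome 205 rect c [ 450.9 -305.7] size [39.8 41.2] ang 18.4 circ 451.6 -304.6 26.5 z 0.0411 mean [ 0.4509 -0.3051]
blue 181 rect c [ 631.2 -295.6] size [41.4 40.6] ang 88.6 circ 632.3 -296.1 22.2 z 0.0241 mean [ 0.6315 -0.2962]
red 188 rect c [ 534.2 -357. ] size [41.4 42.6] ang 24.6 circ 534.0 -357.8 22.4 z 0.025 mean [ 0.5338 -0.3572]
conefoot 121 rect c [536.  351.5] size [41.5 42.6] ang 33.2 circ 536.3 351.8 22.3 z 0.0161 mean [0.5352 0.3495]
cone 60 rect c [534.8 351.8] size [20.5 25. ] ang 78.4 circ 534.7 352.2 12.7 z 0.0429 mean [0.5349 0.3494]
yellow 186 rect c [626.9 268.6] size [43.6 41.7] ang 76.0 circ 626.8 269.4 22.8 z 0.0239 mean [0.627  0.2688]
tape 175 rect c [439.2 296.1] size [48.1 46.9] ang 89.1 circ 440.3 295.5 24.8 z 0.0349 mean [0.4407 0.2956]
scene
block 1527 rect c [544.7 112.5] size [91.5 90.5] ang 78.6 circ 544.1 113.3 62.6 z 0.0204 mean 
[... 201 characters left out ...]
 26.6 z 0.0384 mean [ 0.453  -0.2996]
blue 205 rect c [ 635.  -290.5] size [46.7 40.2] ang 57.2 circ 635.3 -291.5 24.0 z 0.0224 mean [ 0.6342 -0.2912]
red 173 rect c [ 536.  -352.9] size [43.5 39.4] ang 55.5 circ 535.7 -352.2 22.3 z 0.0223 mean [ 0.5366 -0.3521]
conefoot 247 rect c [539.1 356.6] size [43.1 41.8] ang 49.6 circ 538.6 357.2 22.2 z 0.0145 mean [0.5436 0.3584]
cone 121 rect c [538.1 356.5] size [22.1 22.3] ang 68.9 circ 537.5 355.4 13.5 z 0.0419 mean [0.5417 0.3577]
yellow 384 rect c [629.5 273.3] size [43.2 43. ] ang 64.7 circ 629.1 273.1 22.4 z 0.0227 mean [0.6299 0.2735]
tape 316 rect c [443.3 300.7] size [48.3 48. ] ang 69.7 circ 442.7 300.8 25.4 z 0.0331 mean [0.4434 0.3009]
```

The pictures show all eight things. In the top view (768 px wide) the steel block is at (335,287), the bur stand (447,272), the doming block (557,330), blue (547,235), red (582,285), the cone (204,293), yellow (247,244) and the tape (233,344). The network boxes and depth sizes agree with this. The two cameras differ by about (2,5) mm, so I'll work in the top camera's frame and correct it from a grasp.

```bash
cat > plan.py <<'E'
import sys
from h import *
# plan.py x y z theta(deg): turn about tool z first, then shift in tool axes (cm); mm in
def state():
    s=arm.read_state(); M=R.from_quat(s["eef_rot"]).as_matrix()
    th=np.degrees(np.arctan2(M[1,0],M[0,0]))
    print("t",round(s["time"],2),"pos",(s["eef_pos"]*1000).round(1),"th",th.round(2),"tilt",np.degrees(np.arccos(-M[2,2])).round(2),"F",s["ft_force"].round(1),"gap",round(s["finger_gap"]*1000,1),"j6",s["joint_positions"][5].round(2))
    return s["eef_pos"]*1000,th
if __name__=="__main__":
    x,y,z,a=map(float,sys.argv[1:]); p,th=state()
    d=(th-a+180)%360-180; t=np.radians(a)
    D=np.array([x,y,z])-p
    print("turn rz",np.radians(d).round(4),"shift cm",np.round([D[0]*np.cos(t)+D[1]*np.sin(t),D[0]*np.sin(t)-D[1]*np.cos(t),-D[2]],0+2)/10)
E
python3 plan.py 452 -303 120 18.9
```

```text
t 0.9 pos [173.7 548.1 195.1] th 72.42 tilt 0.0 F [-0.3  0.5  0.6] gap 85.3 j6 -0.21
turn rz 0.9342 shift cm [-1.239 89.54   7.512]
```

Request:
apply_moves:
  delta_pos:
    - [0,0,0.5]
    - [0,0,0.5]
    - [0,0,0.5]
    - [0,0,0.5]
    - [0,0,0.5]
    - [0,0,0.5]
    - [0,0,0.5]
    - [0,0,0.5]
    - [0,0,0]
    - [0,0,0]
  turn:
    - [0,0,0.1167]
    - [0,0,0.1167]
    - [0,0,0.1167]
    - [0,0,0.1167]
    - [0,0,0.1167]
    - [0,0,0.1167]
    - [0,0,0.1167]
    - [0,0,0.1167]
    - [0,0,0]
    - [0,0,0]
  jaw: -1
  squeeze: 40

```text
time: 1.73
eef_pos: [0.1735, 0.5479, 0.1549]
eef_rot: [0.986, 0.166, -0.0, 0.0]
ft_force: [1.0, 1.0, 0.3]
finger_gap: 0.0854
```

Request:
apply_moves:
  delta_pos:
    - [0,3,0]
    - [0,3,0]
    - [0,3,0]
    - [0,3,0]
    - [0,3,0]
    - [0,3,0]
    - [0,3,0]
    - [0,3,0]
    - [0,3,0]
    - [0,3,0]
    - [0,3,0]
    - [0,3,0]
  turn:
    - [0,0,0]
    - [0,0,0]
    - [0,0,0]
    - [0,0,0]
    - [0,0,0]
    - [0,0,0]
    - [0,0,0]
    - [0,0,0]
    - [0,0,0]
    - [0,0,0]
    - [0,0,0]
    - [0,0,0]

```text
time: 2.73
eef_pos: [0.291, 0.2064, 0.1558]
eef_rot: [0.986, 0.166, 0.001, -0.0]
ft_force: [0.7, -0.7, 0.0]
finger_gap: 0.0858
```

Request:
apply_moves:
  delta_pos:
    - [0,3,0]
    - [0,3,0]
    - [0,3,0]
    - [0,3,0]
    - [0,3,0]
    - [0,3,0]
    - [0,3,0]
    - [0,3,0]
    - [0,3,0]
    - [0,3,0]
    - [0,3,0]
    - [0,3,0]
  turn:
    - [0,0,0]
    - [0,0,0]
    - [0,0,0]
    - [0,0,0]
    - [0,0,0]
    - [0,0,0]
    - [0,0,0]
    - [0,0,0]
    - [0,0,0]
    - [0,0,0]
    - [0,0,0]
    - [0,0,0]

```text
time: 3.73
eef_pos: [0.4078, -0.1348, 0.1558]
eef_rot: [0.986, 0.166, 0.001, 0.0]
ft_force: [-0.3, 0.9, 0.6]
finger_gap: 0.0856
```

```bash
python3 plan.py 452 -303 100 18.9
```

```text
t 3.73 pos [ 407.8 -134.8  155.8] th 19.09 tilt 0.09 F [-0.3  0.9  0.6] gap 85.6 j6 -0.94
turn rz 0.0034 shift cm [-1.271 17.344  5.578]
```

Request:
apply_moves:
  delta_pos:
    - [-0.21,2.9,0.5]
    - [-0.21,2.9,0.5]
    - [-0.21,2.9,1]
    - [-0.21,2.9,1.2]
    - [-0.21,2.9,1.2]
    - [-0.21,2.5,1.2]
    - [0,0.3,0]
    - [0,0,0]
    - [0,0,0]
  turn:
    - [0,0,0]
    - [0,0,0]
    - [0,0,0]
    - [0,0,0]
    - [0,0,0]
    - [0,0,0.003]
    - [0,0,0]
    - [0,0,0]
    - [0,0,0]

```text
time: 4.48
eef_pos: [0.4516, -0.3003, 0.0997]
eef_rot: [0.987, 0.164, 0.0, -0.0]
ft_force: [-0.4, -0.2, 0.4]
finger_gap: 0.0856
```

```bash
python3 plan.py 452 -303 6 18.9
python3 - <<'E'
from meas import *
c=arm.camera("scene"); save(c,"s1.png",(150,40,310,160),4)
W=pts(c); rect(W,(.452,-.302),.05,.034,.046,"dome")
E
```

```text
t 4.48 pos [ 451.6 -300.3   99.7] th 18.84 tilt 0.02 F [-0.4 -0.2  0.4] gap 85.6 j6 -1.14
turn rz -0.001 shift cm [-0.047  0.268  9.367]
dome 184 rect c [ 452.4 -301. ] size [42.1 40.5] ang 21.3 circ 451.7 -300.8 26.3 z 0.0385 mean [ 0.4535 -0.2995]
```

View pics/s1.png

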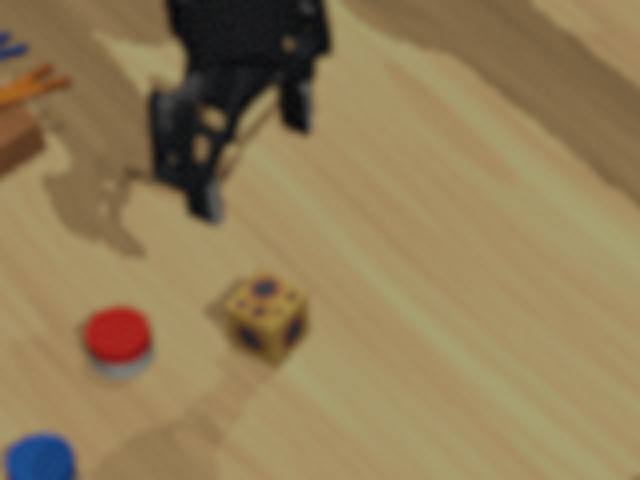

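The gripper hangs open above the cube, which is at (265,315) in the crop, with nothing else between the fingers. I'll lower it and grip.

Request:
apply_moves:
  delta_pos:
    - [-0.05,0.2,1.5]
    - [0,0,1.5]
    - [0,0,1.5]
    - [0,0,1.5]
    - [0,0,1.5]
    - [0,0,1.2]
    - [0,0,0.6]
    - [0,0,0]
    - [0,0,0]
  turn:
    - [0,0,0]
    - [0,0,0]
    - [0,0,0]
    - [0,0,0]
    - [0,0,0]
    - [0,0,0]
    - [0,0,0]
    - [0,0,0]
    - [0,0,0]

```text
time: 5.28
eef_pos: [0.4519, -0.3026, 0.0066]
eef_rot: [0.987, 0.163, 0.0, 0.0]
ft_force: [-0.4, 0.7, -0.4]
finger_gap: 0.0852
```

Request:
apply_moves:
  delta_pos:
    - [0,0,0]
    - [0,0,0]
    - [0,0,0]
    - [0,0,0]
    - [0,0,0]
    - [0,0,0]
    - [0,0,0]
    - [0,0,0]
    - [0,0,0]
    - [0,0,0]
  turn:
    - [0,0,0]
    - [0,0,0]
    - [0,0,0]
    - [0,0,0]
    - [0,0,0]
    - [0,0,0]
    - [0,0,0]
    - [0,0,0]
    - [0,0,0]
    - [0,0,0]
  jaw: 1
  squeeze: 60

```text
time: 6.12
eef_pos: [0.4516, -0.3027, 0.0061]
eef_rot: [0.987, 0.163, -0.0, -0.0]
ft_force: [-0.1, 0.1, -0.2]
finger_gap: 0.0
```

```bash
python3 plan.py 452 -303 120 18.9
```

```text
t 6.12 pos [ 451.6 -302.7    6.1] th 18.76 tilt 0.01 F [-0.1  0.1 -0.2] gap 0.0 j6 -1.14
turn rz -0.0025 shift cm [  0.031   0.042 -11.395]
```

Run:
```python
from meas import *
c=arm.camera("scene"); save(c,"s2.png",(150,60,310,180),4)
W=pts(c); rect(W,(.452,-.302),.08,.034,.043,"dome")
```

```text
dome 120 rect c [ 454. -301.] size [42.3 41.5] ang 20.2 circ 452.3 -299.6 26.3 z 0.0382 mean [ 0.4565 -0.2942]
```

View pics/s2.png

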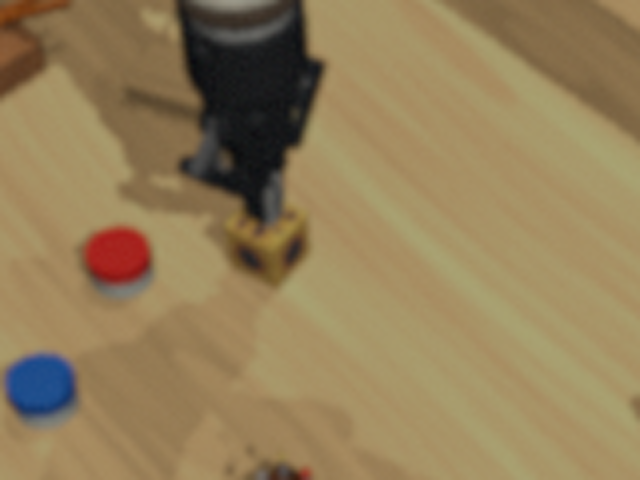

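Run:
```python
from meas import *
for n in("scene","top"):
    c=arm.camera(n); W=pts(c); np.savez("x_"+n,W=W,img=c["img"]); print(n)
    if n=="scene":
        for v in range(95,122,2):
            print(v,[tuple((W[v,u]*1000).round(0).astype(int).tolist()) if np.isfinite(W[v,u,0]) else 0 for u in range(206,230,3)])
    else: save(c,"t2.png",(320,170,420,245),6); rect(W,(.452,-.302),.08,.034,.043,"dome")
print(arm.read_state()["finger_gap"],arm.read_state()["ft_force"])
```

```text
scene
95 [(486, -278, 146), (475, -282, 136), (465, -286, 127), (461, -278, 131), (445, -291, 111), (440, -285, 113), (423, -299, 92), (365, -374, 0)]
97 [(481, -287, 130), (476, -282, 131), (466, -285, 122), (460, -281, 121), (444, -293, 103), (434, -295, 94), (424, -298, 86), (370, -368, 0)]
99 [(471, -307, 101), (468, -297, 108), (465, -288, 112), (461, -280, 116), (446, -291, 99), (436, -293, 91), (378, -371, -5), (375, -361, 0)]
101 [(423, -394, -2), (463, -307, 90), (464, -290, 103), (461, -281, 109), (447, -290, 93), (435, -296, 81), (384, -363, -3), (378, -357, -2)]
103 [(489, -277, 123), (472, -294, 99), (463, -294, 93), (460, -284, 99), (450, -286, 91), (395, -361, -2), (388, -357, -3), (383, -350, -1)]
105 [(490, -277, 116), (479, -281, 107), (467, -288, 93), (459, -287, 89), (448, -290, 79), (401, -354, 0), (396, -346, 3), (385, -347, -5)]
107 [(492, -275, 112), (481, -279, 102), (472, -281, 95), (461, -285, 84), (447, -293, 70), (406, -346, 2), (399, -342, 0), (391, -339, -2)]
109 [(441, -368, -1), 0, (474, -279, 91), (458, -291, 72), (451, -288, 69), (409, -342, -1), (4
[... 348 characters left out ...]
(459, -308, 37), (461, -289, 53), (451, -291, 45), (442, -291, 39), (434, -289, 35), (410, -314, -1)]
117 [(475, -314, 35), (471, -305, 39), (465, -299, 41), (461, -292, 43), (452, -291, 38), (446, -286, 38), (437, -286, 32), (413, -310, -4)]
119 [(476, -312, 29), (474, -300, 38), (469, -295, 39), (462, -290, 38), (455, -287, 36), (448, -284, 34), (438, -286, 25), (420, -300, 2)]
121 [(475, -317, 17), (474, -302, 29), (470, -294, 32), (467, -284, 39), (461, -279, 39), (450, -282, 29), (438, -286, 18), (423, -296, -1)]
top
dome 22 rect c [ 461.3 -291.5] size [12.1 19.5] ang 23.2 circ 462.1 -290.8 10.2 z 0.0395 mean [ 0.461  -0.2889]
0.00030459229384426615 [-0.43581927 -0.59385949  0.41562703]
```

View pics/t2.png

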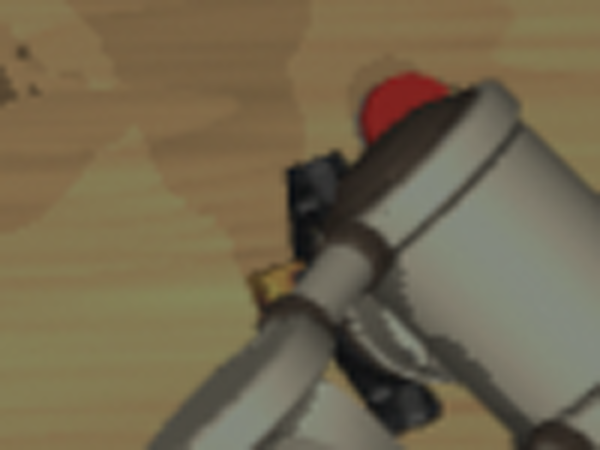

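The view disagrees with the reported pose. The fingers have shut at about z = 43 mm, just above the cube, while the TCP reads z = 6. I'll raise the arm, open the jaws and measure where the fingertips really are.

Request:
apply_moves:
  delta_pos:
    - [0,0,-1]
    - [0,0,-2]
    - [0,0,-2]
    - [0,0,-2]
    - [0,0,-1.4]
    - [0,0,-1]
    - [0,0,0]
    - [0,0,0]
  turn:
    - [0,0,0]
    - [0,0,0]
    - [0,0,0]
    - [0,0,0]
    - [0,0,0]
    - [0,0,0]
    - [0,0,0]
    - [0,0,0]

```text
time: 6.93
eef_pos: [0.4518, -0.3029, 0.1005]
eef_rot: [0.987, 0.163, 0.0, 0.0]
ft_force: [-0.4, -0.5, -1.1]
finger_gap: 0.0001
```

```bash
cat > tips.py <<'E'
from meas import *
from plan import state
p,th=state(); c=arm.camera("scene"); W=pts(c); save(c,"tips%d.png"%c["shot"],(150,30,310,150),4)
m=(np.hypot(W[...,0]*1000-p[0],W[...,1]*1000-p[1])<75)&(W[...,2]>.045)&(c["img"].max(-1)<110)
q=W[m]*1000; t=np.radians(th); d=q-[p[0],p[1],0]
tx=d[:,0]*np.cos(t)+d[:,1]*np.sin(t); ty=d[:,0]*np.sin(t)-d[:,1]*np.cos(t)
for lo in range(-60,60,10):
    k=(tx>=lo)&(tx<lo+10)
    if k.sum()>3: print(lo,k.sum(),"zmin",np.percentile(q[k,2],[0,5,20]).round(0),"ty at low",np.median(ty[k][q[k,2]<np.percentile(q[k,2],20)]).round(0))
rect(W,(.452,-.302),.05,.034,.043,"dome")
E
python3 tips.py
```

```text
t 6.93 pos [ 451.8 -302.9  100.5] th 18.76 tilt 0.05 F [-0.4 -0.5 -1.1] gap 0.1 j6 -1.14
-60 21 zmin [212. 215. 218.] ty at low -13.0
-50 33 zmin [203. 208. 212.] ty at low -14.0
-40 44 zmin [181. 188. 197.] ty at low -13.0
-30 28 zmin [180. 186. 189.] ty at low -14.0
-20 85 zmin [151. 182. 210.] ty at low -13.0
-10 189 zmin [140. 164. 193.] ty at low -12.0
0 164 zmin [141. 148. 169.] ty at low -11.0
10 310 zmin [145. 154. 189.] ty at low -7.0
20 300 zmin [180. 197. 248.] ty at low -13.0
30 659 zmin [186. 241. 272.] ty at low -11.0
40 183 zmin [198. 213. 235.] ty at low -11.0
50 124 zmin [209. 217. 228.] ty at low -13.0
dome 188 rect c [ 452.8 -299.5] size [43. 41.] ang 20.0 circ 451.7 -301.1 27.4 z 0.0384 mean [ 0.4534 -0.2993]
```

Request:
apply_moves:
  delta_pos:
    - [0,0,0]
    - [0,0,0]
    - [0,0,0]
    - [0,0,0]
    - [0,0,0]
    - [0,0,0]
    - [0,0,0]
    - [0,0,0]
  turn:
    - [0,0,0]
    - [0,0,0]
    - [0,0,0]
    - [0,0,0]
    - [0,0,0]
    - [0,0,0]
    - [0,0,0]
    - [0,0,0]
  jaw: -1

```text
time: 7.65
eef_pos: [0.4516, -0.3027, 0.1001]
eef_rot: [0.987, 0.163, 0.0, 0.0]
ft_force: [0.4, -0.2, 0.3]
finger_gap: 0.0855
```

```bash
python3 tips.py; python3 -c "
from rig import arm; print(arm.grasp_offset)"
```

```text
t 7.65 pos [ 451.6 -302.7  100.1] th 18.76 tilt 0.0 F [ 0.4 -0.2  0.3] gap 85.5 j6 -1.14
-60 85 zmin [189. 197. 203.] ty at low -7.0
-50 99 zmin [150. 153. 161.] ty at low -4.0
-40 34 zmin [158. 159. 165.] ty at low -4.0
-30 24 zmin [208. 210. 217.] ty at low -19.0
-20 61 zmin [210. 215. 223.] ty at low -13.0
-10 118 zmin [211. 220. 237.] ty at low -13.0
0 103 zmin [210. 219. 269.] ty at low -14.0
10 177 zmin [209. 236. 252.] ty at low -18.0
20 284 zmin [213. 225. 245.] ty at low -16.0
30 692 zmin [199. 222. 267.] ty at low -12.0
40 198 zmin [153. 172. 210.] ty at low -12.0
50 178 zmin [156. 162. 175.] ty at low -8.0
dome 180 rect c [ 452.  -299.8] size [42.1 41.9] ang 21.6 circ 452.1 -300.8 26.6 z 0.0389 mean [ 0.4531 -0.2995]
0.0187
```

```bash
sed -i 's/\&(c\["img"\].max(-1)<110)//' tips.py; python3 tips.py; ls pics
```

```text
t 7.7 pos [ 451.6 -302.7  100.1] th 18.76 tilt 0.0 F [ 0.7  0.7 -0. ] gap 85.3 j6 -1.14
-60 88 zmin [159. 196. 202.] ty at low -8.0
-50 122 zmin [148. 151. 158.] ty at low -2.0
-40 24 zmin [152. 161. 174.] ty at low -5.0
-30 29 zmin [209. 211. 217.] ty at low -19.0
-20 77 zmin [208. 214. 232.] ty at low -13.0
-10 154 zmin [208. 217. 239.] ty at low -13.0
0 191 zmin [210. 241. 286.] ty at low -38.0
10 270 zmin [210. 236. 276.] ty at low -21.0
20 423 zmin [212. 229. 273.] ty at low -17.0
30 833 zmin [203. 227. 273.] ty at low -11.0
40 228 zmin [148. 170. 211.] ty at low -13.0
50 183 zmin [151. 159. 170.] ty at low -7.0
dome 182 rect c [ 451.4 -301.4] size [43.5 40.8] ang 19.9 circ 452.3 -301.0 26.8 z 0.0385 mean [ 0.4531 -0.2992]
s1.png
s2.png
scene0.png
t2.png
tips7.png
tips8.png
tips9.png
top0.png
```

The fingertips are really about 37 mm higher than reported. The body bottom at z 210 and the open tips at z 149 both give this, and x-y looks right. I'll go lower and allow for that offset.

Request:
apply_moves:
  delta_pos:
    - [0,0,1.5]
    - [0,0,1.5]
    - [0,0,1.5]
    - [0,0,1.5]
    - [0,0,1.5]
    - [0,0,1.5]
    - [0,0,1.5]
    - [0,0,1]
    - [0,0,0.8]
    - [0,0,0.5]
    - [0,0,0]
    - [0,0,0]
  turn:
    - [0,0,0]
    - [0,0,0]
    - [0,0,0]
    - [0,0,0]
    - [0,0,0]
    - [0,0,0]
    - [0,0,0]
    - [0,0,0]
    - [0,0,0]
    - [0,0,0]
    - [0,0,0]
    - [0,0,0]

```text
time: 8.75
eef_pos: [0.4519, -0.303, -0.0276]
eef_rot: [0.987, 0.163, 0.0, 0.0]
ft_force: [-0.6, -0.8, 0.3]
finger_gap: 0.0852
```

Request:
apply_moves:
  delta_pos:
    - [0,0,0]
    - [0,0,0]
    - [0,0,0]
    - [0,0,0]
    - [0,0,0]
    - [0,0,0]
    - [0,0,0]
    - [0,0,0]
  turn:
    - [0,0,0]
    - [0,0,0]
    - [0,0,0]
    - [0,0,0]
    - [0,0,0]
    - [0,0,0]
    - [0,0,0]
    - [0,0,0]
  jaw: 1
  squeeze: 60

```text
time: 9.42
eef_pos: [0.452, -0.3033, -0.0272]
eef_rot: [0.987, 0.163, 0.0, 0.001]
ft_force: [-1.8, 0.3, 5.3]
finger_gap: 0.0391
```

```bash
python3 plan.py 542.6 107.8 100 -11.5
python3 - <<'E'
from meas import *
c=arm.camera("scene"); W=pts(c); rect(W,(.452,-.302),.05,.034,.043,"dome")
E
```

```text
t 9.42 pos [ 452.  -303.3  -27.2] th 18.76 tilt 0.07 F [-1.8  0.3  5.3] gap 39.1 j6 -1.14
turn rz 0.5282 shift cm [  0.681 -42.09  -12.716]
dome 119 rect c [ 457.  -298.7] size [58.4 37.4] ang 13.7 circ 456.3 -296.6 29.5 z 0.0383 mean [ 0.4502 -0.2934]
```

Request:
apply_moves:
  delta_pos:
    - [0,0,-0.7]
    - [0,0,-1.5]
    - [0,0,-1.5]
    - [0,0,-1.5]
    - [0,0,-1.5]
    - [0,0,-1.5]
    - [0,0,-1]
    - [0,0,-0.8]
    - [0,0,0]
  turn:
    - [0,0,0]
    - [0,0,0]
    - [0,0,0]
    - [0,0,0.11]
    - [0,0,0.11]
    - [0,0,0.11]
    - [0,0,0.11]
    - [0,0,0.088]
    - [0,0,0]

```text
time: 10.22
eef_pos: [0.4519, -0.3028, 0.0731]
eef_rot: [0.995, -0.101, 0.001, 0.0]
ft_force: [0.2, -0.2, -3.8]
finger_gap: 0.0394
```

```bash
python3 plan.py 544.1 109.8 80 -11.5
```

```text
t 10.22 pos [ 451.9 -302.8   73.1] th -11.61 tilt 0.07 F [ 0.2 -0.2 -3.8] gap 39.4 j6 -0.61
turn rz -0.002 shift cm [  0.807 -42.27   -0.69 ]
```

Request:
apply_moves:
  delta_pos:
    - [0.1,-2,0]
    - [0.1,-3.5,0]
    - [0.1,-3.7,0]
    - [0.1,-3.9,0]
    - [0.1,-3.9,0]
    - [0.1,-3.9,0]
    - [0.1,-3.9,0]
    - [0.1,-3.9,0]
    - [0,-3.9,0]
    - [0,-3.9,0]
    - [0,-3.5,0]
    - [0,-2.2,0]
  turn:
    - [0,0,0]
    - [0,0,0]
    - [0,0,0]
    - [0,0,0]
    - [0,0,0]
    - [0,0,0]
    - [0,0,0]
    - [0,0,0]
    - [0,0,0]
    - [0,0,0]
    - [0,0,0]
    - [0,0,0]

```text
time: 11.22
eef_pos: [0.5422, 0.1129, 0.0705]
eef_rot: [0.995, -0.098, -0.001, -0.001]
ft_force: [0.4, 0.1, -4.2]
finger_gap: 0.0392
```

Request:
apply_moves:
  delta_pos:
    - [0,0,1]
    - [0,0,1]
    - [0,0,1]
    - [0,0,1]
    - [0,0,1]
    - [0,0,0.5]
    - [0,0,0]
    - [0,0,0]
  turn:
    - [0,0,0]
    - [0,0,0]
    - [0,0,0]
    - [0,0,0]
    - [0,0,0]
    - [0,0,0]
    - [0,0,0]
    - [0,0,0]

```text
time: 11.88
eef_pos: [0.5433, 0.1088, 0.0168]
eef_rot: [0.995, -0.1, -0.0, 0.0]
ft_force: [-0.1, 0.0, -3.8]
finger_gap: 0.0391
```

```bash
python3 plan.py 544.1 109.8 -5 -11.5
python3 - <<'E'
from meas import *
c=arm.camera("scene"); W=pts(c); save(c,"s5.png",(220,160,370,290),4); np.savez("s5",W=W,img=c["img"])
c=arm.camera("top"); W=pts(c); save(c,"t5.png",(180,150,270,230),6); np.savez("t5",W=W,img=c["img"])
E
```

```text
t 11.88 pos [543.3 108.8  16.8] th -11.53 tilt 0.04 F [-0.1  0.  -3.8] gap 39.1 j6 0.18
turn rz -0.0005 shift cm [ 0.054 -0.114  2.176]
```

View pics/s5.png

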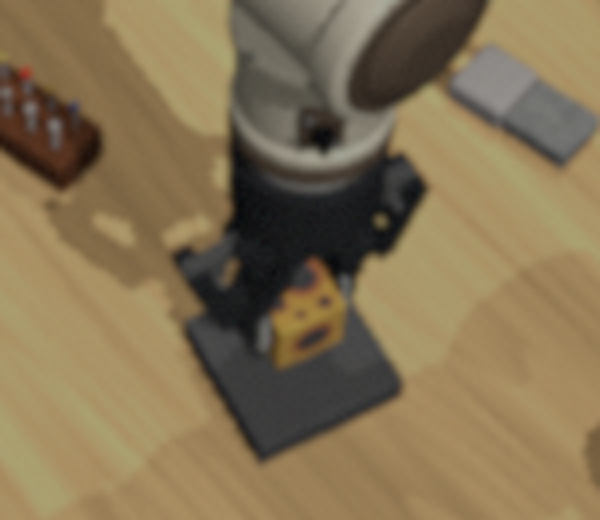

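The cube is held over the plate with its brass front face at (305,335) in the crop, and the plate corners are visible. I'll check its offset from the plate in this one camera.

Run:
```python
from meas import *
d=np.load("s5.npz"); W=d["W"]; im=d["img"].astype(int)
rect(W,(.545,.112),.09,.015,.027,"block"); 
t=np.radians(-11.5); c0=np.array([.5447,.1125])
q=W-np.r_[c0,0]; bx=(q[...,0]*np.cos(t)+q[...,1]*np.sin(t))*1000; by=(-q[...,0]*np.sin(t)+q[...,1]*np.cos(t))*1000
br=(im[...,0]-im[...,2]>50)&(W[...,2]>.042)&(W[...,2]<.095)&(abs(bx)<50)&(abs(by)<50)
print(br.sum(),"z",np.percentile(W[br][:,2]*1000,[2,50,98]))
f=br&(W[...,2]>.05)&(W[...,2]<.076)
print("face by",np.percentile(by[f],[10,30,50,70,90]).round(1),"bx range",np.percentile(bx[f],[1,5,50,95,99]).round(1))
A=np.c_[bx[f],np.ones(f.sum())]; k=np.abs(by[f]-np.median(by[f]))<4; print("slope deg",np.degrees(np.arctan(np.linalg.lstsq(A[k],by[f][k],rcond=None)[0][0])))
```

```text
block 960 rect c [544.8 112.9] size [93.1 90.7] ang 77.9 circ 545.3 114.2 61.5 z 0.0205 mean [0.555  0.1265]
269 z [47.36112798 81.20614987 86.39376532]
face by [16.3 17.  17.4 18.  18.6] bx range [-18.5 -17.    5.9  19.5  20. ]
slope deg -0.7465487483917622
```

Request:
apply_moves:
  delta_pos:
    - [0,-0.17,0.3]
    - [0,0,0.5]
    - [0,0,0.5]
    - [0,0,0.4]
    - [0,0,0.2]
    - [0,0,0.15]
    - [0,0,0]
    - [0,0,0]
  turn:
    - [0,0,0]
    - [0,0,0]
    - [0,0,0]
    - [0,0,0]
    - [0,0,0]
    - [0,0,0]
    - [0,0,0]
    - [0,0,0]

```text
time: 12.65
eef_pos: [0.5439, 0.1109, -0.0034]
eef_rot: [0.995, -0.1, -0.0, 0.0]
ft_force: [-0.3, 0.8, -3.9]
finger_gap: 0.0394
```

```bash
python3 plan.py 543.6 110.5 -5 -11.5
```

```text
t 12.65 pos [543.9 110.9  -3.4] th -11.49 tilt 0.0 F [-0.3  0.8 -3.9] gap 39.4 j6 0.18
turn rz 0.0001 shift cm [-0.022  0.044  0.156]
```

Request:
apply_moves:
  delta_pos:
    - [0,0,0.1]
    - [0,0,0.1]
    - [0,0,0]
    - [0,0,0]
  turn:
    - [0,0,0]
    - [0,0,0]
    - [0,0,0]
    - [0,0,0]

```text
time: 12.98
eef_pos: [0.5443, 0.1109, -0.0051]
eef_rot: [0.995, -0.1, 0.0, -0.0]
ft_force: [0.8, 0.6, -3.0]
finger_gap: 0.0393
```

Request:
apply_moves:
  delta_pos:
    - [0,0,0.07]
    - [0,0,0]
    - [0,0,0]
  turn:
    - [0,0,0]
    - [0,0,0]
    - [0,0,0]

```text
time: 13.23
eef_pos: [0.5443, 0.1109, -0.0052]
eef_rot: [0.995, -0.1, 0.0, 0.0]
ft_force: [-4.1, -0.2, 5.8]
finger_gap: 0.039
```

Request:
apply_moves:
  delta_pos:
    - [0,0,0]
    - [0,0,0]
    - [0,0,0]
    - [0,0,0]
    - [0,0,0]
    - [0,0,-1]
    - [0,0,-2]
    - [0,0,-3]
    - [0,0,-3]
    - [0,0,-2]
  turn:
    - [0,0,0]
    - [0,0,0]
    - [0,0,0]
    - [0,0,0]
    - [0,0,0]
    - [0,0,0]
    - [0,0,0]
    - [0,0,0]
    - [0,0,0]
    - [0,0,0]
  jaw: -1

```text
time: 14.07
eef_pos: [0.5453, 0.1109, 0.1077]
eef_rot: [0.995, -0.1, 0.002, -0.0]
ft_force: [0.3, 0.5, -0.0]
finger_gap: 0.0854
```

```bash
python3 plan.py 632.6 -293.8 80 60
```

```text
t 14.07 pos [545.3 110.9 107.7] th -11.49 tilt 0.24 F [ 0.3  0.5 -0. ] gap 85.4 j6 0.18
turn rz -1.2478 shift cm [-30.688  27.793   2.775]
```

Request:
apply_moves:
  delta_pos:
    - [1.3,3.0,0]
    - [1.3,3.0,0]
    - [1.4,3.2,0]
    - [1.4,3.2,0]
    - [1.4,3.2,0]
    - [1.4,3.2,0]
    - [1.4,3.2,0]
    - [1.4,3.2,0]
    - [1.4,3.2,0]
    - [1.4,3.2,0]
    - [1.4,3.2,0]
    - [1.4,3.1,0]
  turn:
    - [0,0,0]
    - [0,0,0]
    - [0,0,0]
    - [0,0,0]
    - [0,0,0]
    - [0,0,0]
    - [0,0,0]
    - [0,0,0]
    - [0,0,0]
    - [0,0,0]
    - [0,0,0]
    - [0,0,0]

```text
time: 15.07
eef_pos: [0.6312, -0.2955, 0.1048]
eef_rot: [0.995, -0.1, 0.0, 0.0]
ft_force: [0.5, 0.0, 0.0]
finger_gap: 0.0855
```

Request:
apply_moves:
  delta_pos:
    - [0,0,0.5]
    - [0,0,0.5]
    - [0,0,0.5]
    - [0,0,0.5]
    - [0,0,0.5]
    - [0,0,0.5]
    - [0,0,0.5]
    - [0,0,0.5]
    - [0,0,0.5]
    - [0,0,0.5]
    - [0,0,0.5]
    - [0,0,0.5]
  turn:
    - [0,0,-0.12]
    - [0,0,-0.12]
    - [0,0,-0.12]
    - [0,0,-0.12]
    - [0,0,-0.12]
    - [0,0,-0.12]
    - [0,0,-0.12]
    - [0,0,-0.12]
    - [0,0,-0.12]
    - [0,0,-0.12]
    - [0,0,-0.12]
    - [0,0,-0.12]

```text
time: 16.07
eef_pos: [0.6312, -0.2937, 0.0445]
eef_rot: [0.812, 0.583, 0.0, 0.0]
ft_force: [-0.0, 0.4, 0.7]
finger_gap: 0.0854
```

```bash
cat > dome.py <<'E'
from meas import *
from plan import state
state()
for n in("top","scene"):
    W=pts(arm.camera(n)); rect(W,(.544,.11),.09,.015,.027,n+" block"); rect(W,(.544,.11),.05,.055,.068,n+" dome")
E
python3 dome.py; python3 plan.py 632.8 -293.6 -33 78.5
```

```text
t 16.07 pos [ 631.2 -293.7   44.5] th 71.35 tilt 0.03 F [-0.   0.4  0.7] gap 85.4 j6 -1.85
top block 747 rect c [542.7 108.1] size [90.3 89.7] ang 78.8 circ 542.4 107.4 61.8 z 0.022 mean [0.5417 0.1076]
top dome 211 rect c [544. 108.] size [40.1 39.4] ang 78.1 circ 543.5 108.8 26.5 z 0.0619 mean [0.5437 0.108 ]
scene block 1043 rect c [544.4 112.6] size [91.8 90.9] ang 78.3 circ 544.8 113.6 61.8 z 0.0205 mean [0.5507 0.1192]
scene dome 329 rect c [545.9 112.1] size [42.3 41.6] ang 79.9 circ 545.7 112.5 27.0 z 0.0603 mean [0.5468 0.1136]
t 16.17 pos [ 630.5 -293.2   43.5] th 71.04 tilt 0.09 F [-0.3 -0.  -0.5] gap 85.4 j6 -1.85
turn rz -0.1303 shift cm [6.000e-03 2.330e-01 7.648e+00]
```

Request:
apply_moves:
  delta_pos:
    - [0,0.15,1]
    - [0,0,1.2]
    - [0,0,1.3]
    - [0,0,1.3]
    - [0,0,1.2]
    - [0,0,1]
    - [0,0,0.5]
    - [0,0,0.25]
    - [0,0,0]
    - [0,0,0]
  turn:
    - [0,0,-0.1]
    - [0,0,-0.03]
    - [0,0,0]
    - [0,0,0]
    - [0,0,0]
    - [0,0,0]
    - [0,0,0]
    - [0,0,0]
    - [0,0,0]
    - [0,0,0]

```text
time: 17.0
eef_pos: [0.6329, -0.2943, -0.0331]
eef_rot: [0.775, 0.632, 0.0, 0.0]
ft_force: [0.0, 0.7, 0.1]
finger_gap: 0.0856
```

Request:
apply_moves:
  delta_pos:
    - [0,0,0]
    - [0,0,0]
    - [0,0,0]
    - [0,0,0]
    - [0,0,0]
    - [0,0,0]
    - [0,0,0]
    - [0,0,0]
  turn:
    - [0,0,0]
    - [0,0,0]
    - [0,0,0]
    - [0,0,0]
    - [0,0,0]
    - [0,0,0]
    - [0,0,0]
    - [0,0,0]
  jaw: 1
  squeeze: 30

```text
time: 17.67
eef_pos: [0.633, -0.2944, -0.0328]
eef_rot: [0.775, 0.632, 0.0, 0.001]
ft_force: [-0.2, 0.5, 5.7]
finger_gap: 0.0427
```

```bash
python3 plan.py 448 129.7 40 78.5
```

```text
t 17.67 pos [ 633.  -294.4  -32.8] th 78.46 tilt 0.07 F [-0.2  0.5  5.7] gap 42.7 j6 -1.98
turn rz -0.0007 shift cm [ 37.872 -26.583  -7.279]
```

Request:
apply_moves:
  delta_pos:
    - [0,0,-1]
    - [0,0,-2]
    - [0,0,-2.5]
    - [0,0,-2.5]
    - [0,0,-2.3]
    - [0,0,-1]
    - [0,0,0]
  turn:
    - [0,0,0]
    - [0,0,0]
    - [0,0,0]
    - [0,0,0]
    - [0,0,0]
    - [0,0,0]
    - [0,0,0]

```text
time: 18.25
eef_pos: [0.6342, -0.2952, 0.0829]
eef_rot: [0.775, 0.632, 0.001, 0.003]
ft_force: [0.7, 0.5, 0.3]
finger_gap: 0.0424
```

Request:
apply_moves:
  delta_pos:
    - [2.9,-2.0,0]
    - [3.1,-2.2,0]
    - [3.2,-2.3,0]
    - [3.2,-2.3,0]
    - [3.2,-2.3,0]
    - [3.2,-2.3,0]
    - [3.2,-2.3,0]
    - [3.2,-2.2,0]
    - [3.2,-2.2,0]
    - [3.2,-2.2,0]
    - [3.2,-2.2,0]
    - [3.0,-2.0,0]
  turn:
    - [0,0,0]
    - [0,0,0]
    - [0,0,0]
    - [0,0,0]
    - [0,0,0]
    - [0,0,0]
    - [0,0,0]
    - [0,0,0]
    - [0,0,0]
    - [0,0,0]
    - [0,0,0]
    - [0,0,0]

```text
time: 19.25
eef_pos: [0.4455, 0.1309, 0.0775]
eef_rot: [0.775, 0.632, -0.001, -0.001]
ft_force: [0.1, 0.5, -0.4]
finger_gap: 0.0431
```

Request:
apply_moves:
  delta_pos:
    - [0,0,1]
    - [0,0,1.5]
    - [0,0,2]
    - [0,0,2]
    - [0,0,1]
    - [0,0,0]
    - [0,0,0]
  turn:
    - [0,0,0]
    - [0,0,0]
    - [0,0,0]
    - [0,0,0]
    - [0,0,0]
    - [0,0,0]
    - [0,0,0]

```text
time: 19.83
eef_pos: [0.4474, 0.1291, 0.0035]
eef_rot: [0.775, 0.632, -0.001, -0.001]
ft_force: [-0.5, 0.2, -1.2]
finger_gap: 0.0427
```

```bash
python3 plan.py 449.2 129.5 -32.8 78.5
```

```text
t 19.83 pos [447.4 129.1   3.5] th 78.45 tilt 0.14 F [-0.5  0.2 -1.2] gap 42.7 j6 -1.35
turn rz -0.001 shift cm [0.077 0.164 3.634]
```

Request:
apply_moves:
  delta_pos:
    - [0.06,0.15,0.5]
    - [0,0,1]
    - [0,0,1]
    - [0,0,0.7]
    - [0,0,0.25]
    - [0,0,0]
    - [0,0,0]
  turn:
    - [0,0,0]
    - [0,0,0]
    - [0,0,0]
    - [0,0,0]
    - [0,0,0]
    - [0,0,0]
    - [0,0,0]

```text
time: 20.42
eef_pos: [0.4499, 0.1296, -0.0302]
eef_rot: [0.775, 0.632, -0.0, -0.0]
ft_force: [0.6, 0.7, -0.8]
finger_gap: 0.0426
```

```bash
python3 plan.py 449.2 129.5 -32.8 78.5
```

```text
t 20.42 pos [449.9 129.6 -30.2] th 78.46 tilt 0.02 F [ 0.6  0.7 -0.8] gap 42.6 j6 -1.35
turn rz -0.0007 shift cm [-0.024 -0.071  0.256]
```

Request:
apply_moves:
  delta_pos:
    - [-0.02,-0.07,0.1]
    - [0,0,0.1]
    - [0,0,0.05]
    - [0,0,0]
    - [0,0,0]
  turn:
    - [0,0,0]
    - [0,0,0]
    - [0,0,0]
    - [0,0,0]
    - [0,0,0]

```text
time: 20.83
eef_pos: [0.4494, 0.1295, -0.0325]
eef_rot: [0.775, 0.632, 0.0, 0.0]
ft_force: [-0.5, -0.4, -1.3]
finger_gap: 0.043
```

Request:
apply_moves:
  delta_pos:
    - [0,0,0]
    - [0,0,0]
    - [0,0,0]
    - [0,0,0]
    - [0,0,0]
    - [0,0,-1]
    - [0,0,-2]
    - [0,0,-3]
    - [0,0,-3]
    - [0,0,-2]
  turn:
    - [0,0,0]
    - [0,0,0]
    - [0,0,0]
    - [0,0,0]
    - [0,0,0]
    - [0,0,0]
    - [0,0,0]
    - [0,0,0]
    - [0,0,0]
    - [0,0,0]
  jaw: -1

```text
time: 21.67
eef_pos: [0.4506, 0.1296, 0.0809]
eef_rot: [0.775, 0.632, 0.001, 0.001]
ft_force: [0.2, -0.3, -0.8]
finger_gap: 0.0856
```

```bash
python3 plan.py 534.4 -355 80 78.5
```

```text
t 21.67 pos [450.6 129.6  80.9] th 78.47 tilt 0.21 F [ 0.2 -0.3 -0.8] gap 85.6 j6 -1.35
turn rz -0.0006 shift cm [-45.818  17.871   0.095]
```

Request:
apply_moves:
  delta_pos:
    - [-3.0,1.2,0]
    - [-3.6,1.4,0]
    - [-3.6,1.4,0]
    - [-3.6,1.4,0]
    - [-3.6,1.4,0]
    - [-3.6,1.4,0]
    - [-3.6,1.4,0]
    - [-3.6,1.4,0]
    - [-3.6,1.4,0]
    - [-3.6,1.4,0]
    - [-3.6,1.4,0]
    - [-3.6,1.4,0]
  turn:
    - [0,0,0]
    - [0,0,0]
    - [0,0,0]
    - [0,0,0]
    - [0,0,0]
    - [0,0,0]
    - [0,0,0]
    - [0,0,0]
    - [0,0,0]
    - [0,0,0]
    - [0,0,0]
    - [0,0,0]

```text
time: 22.67
eef_pos: [0.5267, -0.323, 0.0782]
eef_rot: [0.775, 0.632, 0.0, 0.0]
ft_force: [0.1, 0.1, 0.9]
finger_gap: 0.0856
```

Request:
apply_moves:
  delta_pos:
    - [-2.2,0.8,0]
    - [-0.95,0.5,0]
    - [0,0,1]
    - [0,0,2]
    - [0,0,2]
    - [0,0,1]
    - [0,0,0]
    - [0,0,0]
  turn:
    - [0,0,0]
    - [0,0,0]
    - [0,0,0]
    - [0,0,0]
    - [0,0,0]
    - [0,0,0]
    - [0,0,0]
    - [0,0,0]

```text
time: 23.33
eef_pos: [0.5328, -0.3534, 0.017]
eef_rot: [0.774, 0.633, -0.0, -0.001]
ft_force: [-0.5, -0.0, 0.6]
finger_gap: 0.0853
```

```bash
python3 plan.py 534.4 -355 -33 78.5
python3 - <<'E'
from meas import *
for n in("top","scene"):
    W=pts(arm.camera(n)); rect(W,(.449,.13),.04,.018,.030,n+" blue"); rect(W,(.544,.11),.05,.055,.068,n+" dome")
    if n=="scene": rect(W,(.535,-.355),.04,.018,.030,n+" red")
E
```

```text
t 23.33 pos [ 532.8 -353.4   17. ] th 78.5 tilt 0.09 F [-0.5 -0.   0.6] gap 85.3 j6 -2.14
turn rz 0.0 shift cm [-0.126  0.189  5.003]
top blue 192 rect c [448.8 127.1] size [41.9 39.7] ang 0.1 circ 449.0 127.5 22.0 z 0.0246 mean [0.4489 0.1269]
top dome 211 rect c [544.  108.1] size [39.9 39.8] ang 79.2 circ 543.3 108.6 26.6 z 0.0623 mean [0.5437 0.1078]
scene blue 264 rect c [450.9 132.1] size [42.7 40.5] ang 47.2 circ 450.8 131.9 22.3 z 0.0224 mean [0.4512 0.1324]
scene dome 329 rect c [545.9 112.1] size [42.8 40.2] ang 78.3 circ 544.9 112.2 27.0 z 0.0606 mean [0.5468 0.1137]
scene red 121 rect c [ 540.6 -351.4] size [32.5 46.2] ang 11.0 circ 539.2 -351.7 23.2 z 0.022 mean [ 0.5419 -0.351 ]
```

Request:
apply_moves:
  delta_pos:
    - [-0.1,0.15,0.8]
    - [0,0,1]
    - [0,0,1.2]
    - [0,0,1]
    - [0,0,0.7]
    - [0,0,0.3]
    - [0,0,0]
    - [0,0,0]
  turn:
    - [0,0,0]
    - [0,0,0]
    - [0,0,0]
    - [0,0,0]
    - [0,0,0]
    - [0,0,0]
    - [0,0,0]
    - [0,0,0]

```text
time: 24.1
eef_pos: [0.5344, -0.3559, -0.0327]
eef_rot: [0.775, 0.632, -0.0, -0.0]
ft_force: [-0.0, 0.4, 0.3]
finger_gap: 0.085
```

Request:
apply_moves:
  delta_pos:
    - [0,0,0]
    - [0,0,0]
    - [0,0,0]
    - [0,0,0]
    - [0,0,0]
    - [0,0,0]
    - [0,0,0]
    - [0,0,0]
  turn:
    - [0,0,0]
    - [0,0,0]
    - [0,0,0]
    - [0,0,0]
    - [0,0,0]
    - [0,0,0]
    - [0,0,0]
    - [0,0,0]
  jaw: 1
  squeeze: 30

```text
time: 24.77
eef_pos: [0.5349, -0.3562, -0.0318]
eef_rot: [0.775, 0.632, 0.0, 0.001]
ft_force: [-0.5, 0.3, 5.2]
finger_gap: 0.0425
```

Request:
apply_moves:
  delta_pos:
    - [0,0,-1]
    - [0,0,-2]
    - [0,0,-2.5]
    - [0,0,-2.5]
    - [0,0,-2.3]
    - [0,0,-1]
    - [0,0,0]
  turn:
    - [0,0,0]
    - [0,0,0]
    - [0,0,0]
    - [0,0,0]
    - [0,0,0]
    - [0,0,0]
    - [0,0,0]

```text
time: 25.35
eef_pos: [0.536, -0.3573, 0.0837]
eef_rot: [0.775, 0.632, 0.0, 0.003]
ft_force: [0.1, -0.2, -0.9]
finger_gap: 0.0424
```

```bash
python3 plan.py 449.4 129.7 80 78.5
```

```text
t 25.35 pos [ 536.  -357.3   83.7] th 78.46 tilt 0.33 F [ 0.1 -0.2 -0.9] gap 42.4 j6 -2.14
turn rz -0.0007 shift cm [ 45.999 -18.193   0.374]
```

Request:
apply_moves:
  delta_pos:
    - [3.0,-1.2,0]
    - [3.6,-1.4,0]
    - [3.6,-1.4,0]
    - [3.6,-1.4,0]
    - [3.6,-1.4,0]
    - [3.6,-1.4,0]
    - [3.6,-1.4,0]
    - [3.6,-1.4,0]
    - [3.6,-1.4,0]
    - [3.6,-1.4,0]
    - [3.6,-1.4,0]
    - [3.6,-1.4,0]
  turn:
    - [0,0,0]
    - [0,0,0]
    - [0,0,0]
    - [0,0,0]
    - [0,0,0]
    - [0,0,0]
    - [0,0,0]
    - [0,0,0]
    - [0,0,0]
    - [0,0,0]
    - [0,0,0]
    - [0,0,0]

```text
time: 26.35
eef_pos: [0.4548, 0.0966, 0.0786]
eef_rot: [0.775, 0.632, -0.001, -0.001]
ft_force: [0.3, -0.2, -0.3]
finger_gap: 0.043
```

Request:
apply_moves:
  delta_pos:
    - [2.3,-1.0,0]
    - [1.0,-0.5,0]
    - [0,0,1]
    - [0,0,2]
    - [0,0,2]
    - [0,0,1]
    - [0,0,0]
    - [0,0,0]
  turn:
    - [0,0,0]
    - [0,0,0]
    - [0,0,0]
    - [0,0,0]
    - [0,0,0]
    - [0,0,0]
    - [0,0,0]
    - [0,0,0]

```text
time: 27.02
eef_pos: [0.4483, 0.1292, 0.0195]
eef_rot: [0.775, 0.632, -0.001, -0.001]
ft_force: [1.0, 0.1, -1.3]
finger_gap: 0.0427
```

```bash
python3 plan.py 450.2 129.5 -7.8 78.5
```

```text
t 27.02 pos [448.3 129.2  19.5] th 78.39 tilt 0.13 F [ 1.   0.1 -1.3] gap 42.7 j6 -1.35
turn rz -0.0019 shift cm [0.065 0.181 2.734]
```

Request:
apply_moves:
  delta_pos:
    - [0.05,0.13,0.4]
    - [0,0,0.8]
    - [0,0,0.8]
    - [0,0,0.4]
    - [0,0,0]
    - [0,0,0]
  turn:
    - [0,0,0]
    - [0,0,0]
    - [0,0,0]
    - [0,0,0]
    - [0,0,0]
    - [0,0,0]

```text
time: 27.52
eef_pos: [0.4499, 0.1304, -0.0039]
eef_rot: [0.775, 0.632, -0.0, -0.0]
ft_force: [0.7, -0.5, -0.7]
finger_gap: 0.0428
```

```bash
python3 plan.py 450.2 129.5 -7.8 78.5
```

```text
t 27.52 pos [449.9 130.4  -3.9] th 78.47 tilt 0.05 F [ 0.7 -0.5 -0.7] gap 42.8 j6 -1.35
turn rz -0.0005 shift cm [-0.08   0.045  0.386]
```

Request:
apply_moves:
  delta_pos:
    - [-0.08,0.03,0.15]
    - [0,0,0.12]
    - [0,0,0.1]
    - [0,0,0]
    - [0,0,0]
  turn:
    - [0,0,0]
    - [0,0,0]
    - [0,0,0]
    - [0,0,0]
    - [0,0,0]

```text
time: 27.93
eef_pos: [0.4504, 0.1295, -0.0073]
eef_rot: [0.775, 0.632, 0.0, 0.0]
ft_force: [0.2, 0.9, -1.0]
finger_gap: 0.0427
```

Request:
apply_moves:
  delta_pos:
    - [0,0,0]
    - [0,0,0]
    - [0,0,0]
    - [0,0,0]
    - [0,0,0]
    - [0,0,-1]
    - [0,0,-2]
    - [0,0,-3]
    - [0,0,-2]
    - [0,0,-1]
  turn:
    - [0,0,0]
    - [0,0,0]
    - [0,0,0]
    - [0,0,0]
    - [0,0,0]
    - [0,0,0]
    - [0,0,0]
    - [0,0,0]
    - [0,0,0]
    - [0,0,0]
  jaw: -1

```text
time: 28.77
eef_pos: [0.4526, 0.1296, 0.0864]
eef_rot: [0.775, 0.632, 0.002, 0.002]
ft_force: [0.9, -0.9, -0.5]
finger_gap: 0.0851
```

```bash
python3 plan.py 536.3 353.5 80 102.2
```

```text
t 28.77 pos [452.6 129.6  86.4] th 78.47 tilt 0.33 F [ 0.9 -0.9 -0.5] gap 85.1 j6 -1.35
turn rz -0.4142 shift cm [20.115 12.909  0.645]
```

Request:
apply_moves:
  delta_pos:
    - [0,0,0]
    - [0,0,0]
    - [0,0,0]
    - [0,0,0]
    - [2.4,1.5,0]
    - [3.1,2.0,0]
    - [3.1,2.0,0]
    - [3.1,2.0,0]
    - [3.1,2.0,0]
    - [3.1,2.0,0]
    - [2.2,1.4,0]
    - [0,0,0]
  turn:
    - [0,0,-0.104]
    - [0,0,-0.104]
    - [0,0,-0.104]
    - [0,0,-0.102]
    - [0,0,0]
    - [0,0,0]
    - [0,0,0]
    - [0,0,0]
    - [0,0,0]
    - [0,0,0]
    - [0,0,0]
    - [0,0,0]

```text
time: 29.77
eef_pos: [0.5346, 0.3574, 0.0824]
eef_rot: [0.627, 0.779, 0.001, -0.0]
ft_force: [0.3, 0.4, -0.2]
finger_gap: 0.0854
```

```bash
python3 plan.py 536.5 354.4 -33 102.2
python3 - <<'E'
from meas import *
for n in("top","scene"):
    c=arm.camera(n); W=pts(c); rect(W,(.449,.13),.04,.042,.054,n+" red"); rect(W,(.449,.13),.032,.015,.030,n+" blue")
    if n=="top": save(c,"t7.png",(130,130,330,260),4)
E
```

```text
t 29.77 pos [534.6 357.4  82.4] th 102.37 tilt 0.11 F [ 0.3  0.4 -0.2] gap 85.4 j6 -1.39
turn rz 0.003 shift cm [-0.334  0.123 11.536]
top red 191 rect c [451.2 126.3] size [41.6 41.1] ang 88.0 circ 449.9 127.2 21.9 z 0.0479 mean [0.4496 0.127 ]
top blue 11 rect c [439.3 115.6] size [12.3 39.1] ang 50.3 circ 443.2 120.3 19.6 z 0.0234 mean [0.4344 0.1183]
scene red 281 rect c [451.9 131.9] size [43.6 42.7] ang 32.5 circ 451.4 132.8 23.3 z 0.0463 mean [0.4525 0.1325]
scene blue 60 rect c [461.8 139.3] size [19.8 43.4] ang 34.5 circ 453.7 133.7 21.7 z 0.0226 mean [0.4626 0.1437]
```

View pics/t7.png

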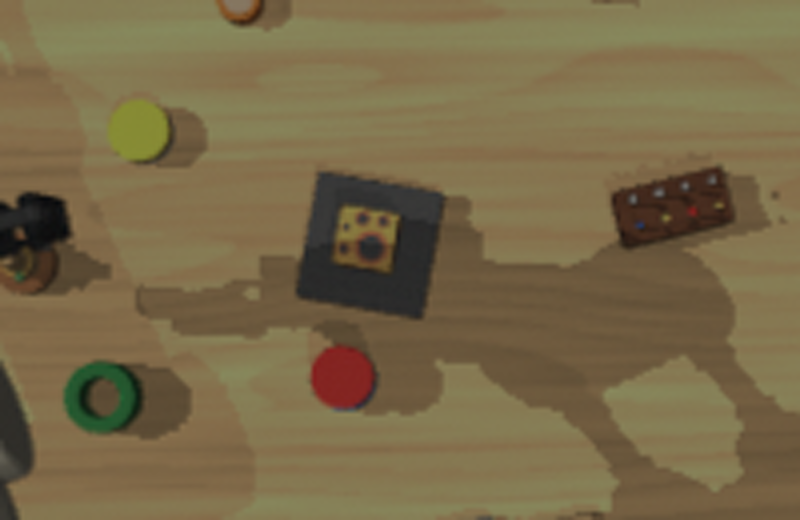

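The red tin at (345,378) sits squarely on the blue one with only a sliver of blue showing. The dome block is centred and square on the plate at (368,238). Next is the cone.

Request:
apply_moves:
  delta_pos:
    - [-0.3,0.12,0.5]
    - [0,0,1.2]
    - [0,0,1.6]
    - [0,0,1.6]
    - [0,0,1.6]
    - [0,0,1.6]
    - [0,0,1.4]
    - [0,0,1.2]
    - [0,0,0.6]
    - [0,0,0.35]
    - [0,0,0]
    - [0,0,0]
  turn:
    - [0,0,0.003]
    - [0,0,0]
    - [0,0,0]
    - [0,0,0]
    - [0,0,0]
    - [0,0,0]
    - [0,0,0]
    - [0,0,0]
    - [0,0,0]
    - [0,0,0]
    - [0,0,0]
    - [0,0,0]

```text
time: 30.87
eef_pos: [0.5364, 0.3507, -0.0332]
eef_rot: [0.629, 0.777, 0.0, 0.0]
ft_force: [0.3, 0.0, 0.8]
finger_gap: 0.0854
```

Request:
apply_moves:
  delta_pos:
    - [0,0,0]
    - [0,0,0]
    - [0,0,0]
    - [0,0,0]
    - [0,0,0]
    - [0,0,0]
    - [0,0,0]
    - [0,0,0]
  turn:
    - [0,0,0]
    - [0,0,0]
    - [0,0,0]
    - [0,0,0]
    - [0,0,0]
    - [0,0,0]
    - [0,0,0]
    - [0,0,0]
  jaw: 1
  squeeze: 30

```text
time: 31.53
eef_pos: [0.5365, 0.3509, -0.0329]
eef_rot: [0.629, 0.777, 0.001, 0.0]
ft_force: [-0.5, 0.0, 5.5]
finger_gap: 0.0423
```

```bash
python3 plan.py 634.4 -87 80 102.2
```

```text
t 31.53 pos [536.5 350.9 -32.9] th 102.01 tilt 0.08 F [-0.5  0.   5.5] gap 42.3 j6 -1.39
turn rz -0.0033 shift cm [-44.87    0.311 -11.29 ]
```

Request:
apply_moves:
  delta_pos:
    - [0,0,-1]
    - [0,0,-2]
    - [0,0,-2.5]
    - [0,0,-2.5]
    - [0,0,-2.3]
    - [0,0,-1]
    - [0,0,0]
  turn:
    - [0,0,0]
    - [0,0,0]
    - [0,0,0]
    - [0,0,0]
    - [0,0,0]
    - [0,0,0]
    - [0,0,0]

```text
time: 32.12
eef_pos: [0.5379, 0.3513, 0.0825]
eef_rot: [0.629, 0.777, 0.002, 0.001]
ft_force: [0.6, -0.3, -0.7]
finger_gap: 0.0424
```

Request:
apply_moves:
  delta_pos:
    - [-2.8,0,0]
    - [-3.7,0,0]
    - [-3.8,0,0]
    - [-3.9,0,0]
    - [-3.9,0,0]
    - [-3.9,0,0]
    - [-3.9,0,0]
    - [-3.9,0,0]
    - [-3.9,0,0]
    - [-3.9,0,0]
    - [-3.8,0.1,0]
    - [-3.3,0.1,0]
  turn:
    - [0,0,0]
    - [0,0,0]
    - [0,0,0]
    - [0,0,0]
    - [0,0,0]
    - [0,0,0]
    - [0,0,0]
    - [0,0,0]
    - [0,0,0]
    - [0,0,0]
    - [0,0,0]
    - [0,0,0]

```text
time: 33.12
eef_pos: [0.6296, -0.0885, 0.0768]
eef_rot: [0.63, 0.777, -0.001, -0.002]
ft_force: [0.6, -0.4, -0.7]
finger_gap: 0.0424
```

Request:
apply_moves:
  delta_pos:
    - [0,0,0]
    - [0,0,1]
    - [0,0,2]
    - [0,0,2]
    - [0,0,1.5]
    - [0,0,0]
    - [0,0,0]
  turn:
    - [0,0,0]
    - [0,0,0]
    - [0,0,0]
    - [0,0,0]
    - [0,0,0]
    - [0,0,0]
    - [0,0,0]

```text
time: 33.7
eef_pos: [0.6286, -0.0843, 0.0116]
eef_rot: [0.629, 0.778, -0.001, -0.002]
ft_force: [0.6, -0.4, -1.0]
finger_gap: 0.0425
```

```bash
python3 plan.py 633.5 -87.1 -32.9 102.2
```

```text
t 33.7 pos [628.6 -84.3  11.6] th 102.09 tilt 0.3 F [ 0.6 -0.4 -1. ] gap 42.5 j6 -2.11
turn rz -0.002 shift cm [-0.379  0.417  4.454]
```

Request:
apply_moves:
  delta_pos:
    - [-0.3,0.35,0]
    - [0,0,0.8]
    - [0,0,1.2]
    - [0,0,1.0]
    - [0,0,0.6]
    - [0,0,0.3]
    - [0,0,0]
    - [0,0,0]
  turn:
    - [0,0,0]
    - [0,0,0]
    - [0,0,0]
    - [0,0,0]
    - [0,0,0]
    - [0,0,0]
    - [0,0,0]
    - [0,0,0]

```text
time: 34.37
eef_pos: [0.6348, -0.0885, -0.025]
eef_rot: [0.629, 0.777, -0.0, -0.0]
ft_force: [0.1, -0.0, -0.8]
finger_gap: 0.0427
```

```bash
python3 plan.py 633.5 -87.1 -32.9 102.2
```

```text
t 34.37 pos [634.8 -88.5 -25. ] th 102.0 tilt 0.01 F [ 0.1 -0.  -0.8] gap 42.7 j6 -2.11
turn rz -0.0034 shift cm [ 0.165 -0.102  0.794]
```

Request:
apply_moves:
  delta_pos:
    - [0.16,-0.12,0]
    - [0,0,0.3]
    - [0,0,0.25]
    - [0,0,0.12]
    - [0,0,0.08]
    - [0,0,0]
    - [0,0,0]
  turn:
    - [0,0,0]
    - [0,0,0]
    - [0,0,0]
    - [0,0,0]
    - [0,0,0]
    - [0,0,0]
    - [0,0,0]

```text
time: 34.95
eef_pos: [0.6334, -0.0872, -0.0323]
eef_rot: [0.629, 0.777, -0.0, -0.0]
ft_force: [-0.1, 1.1, 0.1]
finger_gap: 0.0423
```

```bash
python3 plan.py 633.5 -87.1 -32.9 102.2
python3 - <<'E'
from meas import *
c=arm.camera("scene"); save(c,"s9.png",(160,140,310,260),4)
E
```

```text
t 34.95 pos [633.4 -87.2 -32.3] th 102.01 tilt 0.0 F [-0.1  1.1  0.1] gap 42.3 j6 -2.11
turn rz -0.0034 shift cm [0.006 0.014 0.057]
```

View pics/s9.png

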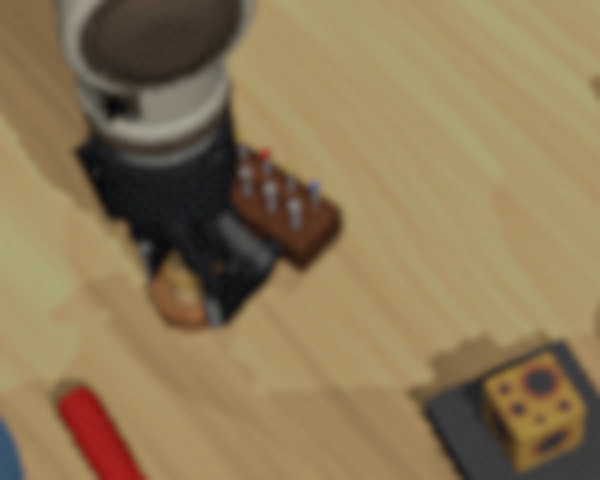

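The cone's foot is down behind the stand at (185,300) and the fingers are clear of the burs. I'll release it and back off.

Request:
apply_moves:
  delta_pos:
    - [0,0,0.05]
    - [0,0,0]
    - [0,0,0]
    - [0,0,0]
    - [0,0,0]
    - [0,0,0]
    - [0,0,-1]
    - [0,0,-2]
    - [0,0,-3]
    - [0,0,-3]
    - [0,0,-3]
    - [0,0,-2]
  turn:
    - [0,0,0]
    - [0,0,0]
    - [0,0,0]
    - [0,0,0]
    - [0,0,0]
    - [0,0,0]
    - [0,0,0]
    - [0,0,0]
    - [0,0,0]
    - [0,0,0]
    - [0,0,0]
    - [0,0,0]
  jaw: -1

```text
time: 36.0
eef_pos: [0.635, -0.0876, 0.1118]
eef_rot: [0.629, 0.777, 0.001, 0.002]
ft_force: [0.4, 0.2, 0.6]
finger_gap: 0.0853
```

Request:
apply_moves:
  delta_pos:
    - [-2,0,0]
    - [-3.5,0,0]
    - [-3.5,0,0]
    - [-3.5,0,0]
    - [-3.5,0,0]
    - [-3.5,0,0]
    - [-3,0,0]
    - [-2,0,0]
    - [0,0,0]
    - [0,0,0]
  turn:
    - [0,0,0]
    - [0,0,0]
    - [0,0,0]
    - [0,0,0]
    - [0,0,0]
    - [0,0,0]
    - [0,0,0]
    - [0,0,0]
    - [0,0,0]
    - [0,0,0]

```text
time: 36.83
eef_pos: [0.6842, -0.3278, 0.1075]
eef_rot: [0.63, 0.777, 0.0, 0.0]
ft_force: [0.6, 0.9, 0.0]
finger_gap: 0.0855
```

Run:
```python
from meas import *
from plan import state
state()
for n in("top","scene"):
    c=arm.camera(n); W=pts(c); print(n); save(c,n+"F.png",s=1.5)
    rect(W,(.543,.11),.09,.015,.027,"block"); rect(W,(.544,.11),.05,.055,.068,"dome")
    rect(W,(.449,.13),.04,.042,.054,"red"); rect(W,(.56,-.104),.075,.022,.034,"bur")
    rect(W,(.634,-.088),.035,.010,.021,"foot"); rect(W,(.634,-.088),.035,.03,.07,"cone")
    rect(W,(.626,.27),.04,.018,.03,"yellow"); rect(W,(.44,.31),.05,.028,.042,"tape")
```

```text
t 36.83 pos [ 684.2 -327.8  107.5] th 101.91 tilt 0.02 F [0.6 0.9 0. ] gap 85.5 j6 -2.38
top
block 749 rect c [524.5 111.8] size [ 90.3 128.2] ang 78.7 circ 529.9 111.0 71.6 z 0.0223 mean [0.5417 0.107 ]
dome 212 rect c [543.8 108.3] size [40. 40.] ang 78.3 circ 543.5 108.5 26.7 z 0.062 mean [0.5436 0.1079]
red 185 rect c [449.9 126.6] size [41.7 38.4] ang 88.6 circ 450.1 127.3 21.7 z 0.0484 mean [0.4503 0.1271]
bur 343 rect c [588.5 -99.4] size [91.  79.9] ang 12.7 circ 581.7 -100.3 53.3 z 0.0299 mean [ 0.5639 -0.104 ]
foot 118 rect c [634.6 -88.2] size [40.1 41. ] ang 88.4 circ 634.5 -89.2 21.7 z 0.0163 mean [ 0.633  -0.0885]
cone 59 rect c [633.8 -89.1] size [23.1 21.2] ang 50.4 circ 632.7 -89.5 13.1 z 0.042 mean [ 0.6321 -0.0882]
yellow 183 rect c [626.8 269. ] size [42.4 41.3] ang 65.4 circ 627.3 269.0 22.0 z 0.0236 mean [0.6273 0.269 ]
tape 180 rect c [439.2 295.4] size [49.9 46.9] ang 88.9 circ 440.6 295.7 25.3 z 0.0346 mean [0.4405 0.295 ]
scene
block 1068 rect c [524.3 116.5] size [ 93.3 132.1] ang 79.2 circ 529.7 117.3 73.7 z 0.0206 mean [0.5485 0.1196]
dome 327 rect c [546.  112.9] size [40.4 40.4] ang 79.1 circ 545.5 112.9 26.8 z 0.0608 mean [0.5468 0.1137]
red 284 rect c [452.3 131.7] size [43.  44.2] ang 74.4 circ 451.8 132.0 23.6 z 0.0464 mean [0.4528 0.1327]
bur 451 rect c [588.3 -95. ] size [87.8 81.1] ang 12.0 circ 581.9 -96.0 51.0 z 0.0283 mean [ 0.567  -0.0974]
foot 162 rect c [636.9 -82.1] size [38.4 42.4] ang 60.5 circ 636.4 -83.8 22.3 z 0.0149 mean [ 0.6385 -0.0789]
cone 91 rect c [635.9 -82.4] size [18.8 24.5] ang 76.6 circ 634.9 -84.6 13.0 z 0.0423 mean [ 0.6375 -0.0814]
yellow 378 rect c [628.8 273.1] size [43.  42.8] ang 11.8 circ 628.9 273.1 22.5 z 0.0226 mean [0.6297 0.2736]
tape 321 rect c [442.7 300.3] size [49.6 48.4] ang 59.4 circ 442.8 300.4 25.4 z 0.033 mean [0.4438 0.301 ]
```

View pics/topF.png

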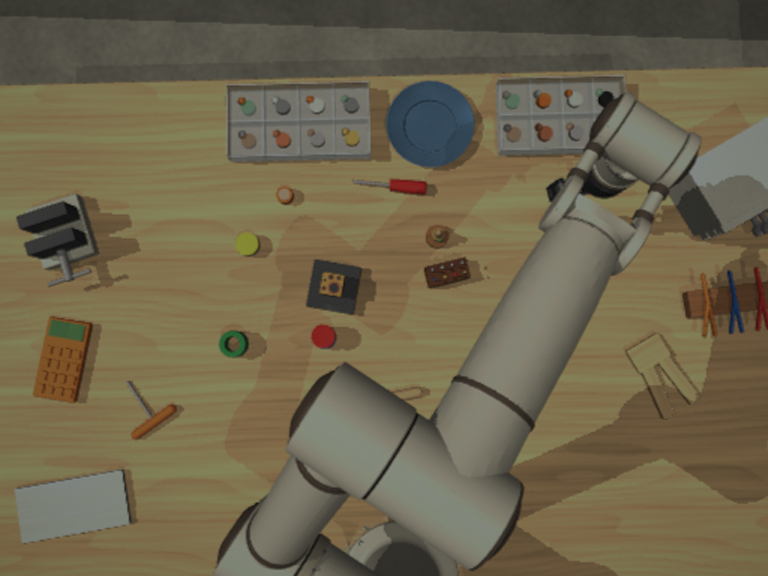

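The cone at (437,236) stands straight behind the bur stand. The stack at (324,337) is in front of the block, and the yellow tin and tape roll haven't moved. Handing in.

```bash
python3 -c "
from rig import arm; print(arm.finish_job())"
```

```text
the job is handed in; nothing more can be done
None
```

I set out the bench as asked, in the order given, and handed the job in at about 37 s robot time with everything released and at rest.

| Check (top camera) | Result |
|---|---|
| Doming block on steel block | Within about 1.3 mm of centre, turned within about 1° of it |
| Blue tin in front of steel block | About 29 mm of clear bench, aimed at the middle of that side (measured before stacking) |
| Red tin on blue tin | About 1 mm off the blue tin's centre |
| Ring cone behind bur stand | Within about 1 mm of the target, so about 30 mm of clear bench |
| Yellow tin and tape roll | Not moved (within 1 mm) |

- **Fingertip height:** the fingertips stood about 37 mm higher than the reported TCP. My first grasp closed just above the doming block without moving it. I measured the offset in the camera and allowed for it in every later grasp.
- **Camera disagreement:** the two cameras differ by about 2 mm in x and 5 mm in y. I placed things relative to each other in the top camera's frame, corrected after the first grasp. The scene camera agrees with the results to about 1–3 mm once its offset is removed.

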